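Zero the thumb lever of a dummy-load box and click it to step four

ROBOT

A 6-joint arm with a two-finger parallel gripper is mounted at the origin on a cart in front of the work surface, level with it; the furniture and walls round the work are solid. World frame = base frame: x ahead of the robot, y to its left, z up, the work surface at z = 0. Lengths are in m, angles in rad, forces in N, time in s.
With the tool pointing down it reaches from about 0.3 to 0.85 m from the base axis. Payload 4.2 kg.
Tool frame: the origin (TCP) lies on the centre line of the jaws, within the pads' length; the fingertips stand 11 mm ahead of it and the grasp point (between the pads) lies 8 mm behind it; z points along the fingers, y is the line along which they close (so a half turn about z gives the same grasp; the last joint's range is limited). The gripper opens to 91 mm and grips with 3 to 60 N. Pads are 32 mm wide; open, the fingers measure 118 mm over their backs; the gripper's body (76 mm by 178 mm) begins 60 mm behind the grasp point.
Start: joints at [1.216, 0.32, 1.565, -0, 1.257, -0.02], TCP at [0.189, 0.543, 0.188] pointing down, gripper open.
Joint ranges: [-3.11, 3.11], [-0.84, 2.01], [0.21, 2.61], [-1.34, 4.49], [0.05, 2.63], [-2.56, 2.56]. Speed limits (rad/s): [2.57, 2.57, 3.14, 3.14, 3.14, 3.14].

INTERFACE

Orientations are given as a unit quaternion [w, x, y, z].
In Python, from cell import * gives the robot as it stands.
- The arm moves only by the tool drive_tool, never from a script. Its argument "moves" is a list of rows, each a list of 3 entries, a list of its own where there are three numbers: the shift along the tool's x, y, z in units of 25 mm (1.0 is 25 mm), then the turn, a rotation vector about the tool's x, y, z in units of 10 degrees (1.0 is 10 degrees), then the closure, from 0 (fully open) to 1 (shut). In form: [[[x, y, z], [rx, ry, rz], jaw], ...]. A call has 1 to 8 rows; each row is the pose to reach, as a shift and turn from the pose commanded when the call began, along the tool's axes at that moment; what a row does not reach only later rows make up. A row lasts 1/8 s, in which the tool goes at most 62.5 mm and 10.7 degrees, less where a joint would pass 70% of its speed; a pose out of reach is approached as far as the arm can. A call with a gripper value outside its range is refused whole. The fingers move at their own pace and stop on an object; the grip force is fixed at half the most. Time passes only in rows, so rows that repeat a pose let the fingers close. It gives the time, the measured TCP pose, the force, the opening and the grip force at its end, in the units of the state.
- read_state(): the state, without advancing time (a new reading comes with each control period).
- snapshot(name): name is "scene" or "side" or "wrist"; returns (picture, depth): 480x640x3 uint8, red, green, blue; 480x640 float32, m along the optical axis (not along the pixel's ray), 0 where there is no reading.
- get_calibration(name): a dict with "camera_matrix" (3x3 intrinsics, pixels), "view" (4x4, takes a point from world to camera coordinates). Camera axes: x right, y down, z forward; pixel columns grow to the right and rows downward; lengths in m; the calibration is good to about 2 mm. A picture is of the moment at which its call begins: read the wrist's pose just before it. get_calibration takes no time and is no camera call; for the wrist camera it gives the pose at the moment of the call.
- job_done(): hands the job in; it is judged then, once.
The state is a dict: "clock": time; "qpos": joint angles; "dq": joint speeds; "effort": joint torques, N m; "tool_pos": TCP position; "orientation": TCP orientation; "wrist_force": force on the tool from outside, world axes, zero at the start; "moment": the same for the moment, N m; "opening": finger opening in m; "finger_force": force on a finger pad.
Only numpy, scipy, OpenCV 4.12 (cv2) and the standard library are available. Lean on these libraries where they do the work, as an engineer would, in place of code of your own. Each camera call takes 0.05 s, during which the arm holds its last target. There are 200 camera calls.

TASK

Set the dummy-load box to step four: with a fingertip (do not grip it) push its thumb lever gently to the left as far as it goes, passing any notches, and press it against the zero stop until the stop feels firm (more than 10 N, but never over 20 N on the lever). Then click it to the right one notch at a time, letting it rest about half a second in every notch, up to the fourth notch and not past it, and finally slide the lock knob fully in so that the setting stays.

Things in the scene. Friction and masses are not known exactly. Their poses are not given: they have to be found in the camera images.
- load_box: grey box 110 x 130 x 40 mm (x, y, z) with an aluminium top, fixed on the desk, two black posts at its back; origin at the centre of its underside, z up; its front, with the lever's paddle, is towards its -x, so that its +y is left as seen from the robot
- pivot (a point): the lever's upright pivot axis at the height of the box's top (40 mm), x 15 mm, y 0 in the frame of the box. Behind it on the right, about x 30, y -35 mm, up to 64 mm above the desk, stands the small steel zero stop with a stiff rubber buffer; its exact place differs from start to start and is not measured. Pressed on it, the force at the paddle rises by about 5 N per mm
- thumb_lever (a joint): angle of the thumb lever, rad, growing as the paddle swings right (to the box's -y). Notch 1 is at 0.2, 2 at 0.4, 3 at 0.6, 4 at 0.8, then 1.0 and 1.2. Below 0.1 is no notch: it runs free to the left until its tail meets the zero stop somewhere between 0 and -0.25. It starts in notch 1, 2 or 3
- lever_hub (a point): point on the pivot axis in the hub of the black lever, 50 mm above the desk; axes turn with the lever: -x points along the arm to the paddle (and along the box's -x when the joint reads 0.5); a short tail points the other way. Arm 10 mm wide, its top 54 mm above the desk. Hardly any friction, no return spring
- paddle (a point): point in the upright thumb paddle at the arm's end, 60 mm from the pivot, 74 mm above the desk. Paddle 14 mm along the arm, 10 mm thick sideways (push on these sides), from 48 to 84 mm above the desk. Leaving a notch takes 4 to 9 N here; a little past half way to the next notch (7 to 8 mm of the 12) the lever snaps over into it by itself, ahead of the finger, the force falls to nothing, and it stays
- lock_slide (a joint): travel of the lock knob in m: 0 unlocked (as at the start), 0.018 fully in; it slides along the box's -y (to the right), takes about 3 N and stays where it is left. Once in, it holds the lever in its notch, so it is slid only when the lever rests in one
- lock_knob (a point): dark steel knob on the top at the back left of the box, 16 x 12 mm, from 40 to 66 mm above the desk; this point is on its axis, 60 mm above the desk; it starts at x 42, y 50 mm in the frame of the box
- relay: bystander: grey open relay 24 x 36 x 32 mm, left of the box
- battery_9v: bystander: block battery 26 x 49 x 17 mm, behind the box
- solder_spool: bystander: reel of solder, 56 mm round, 38 mm high
- side_cutters: bystander: small side cutters, 126 mm long, lying
- loupe: bystander: black watchmaker's eyepiece, 41 mm round, 30 mm high
- lamp_tester: bystander: bulb in a round black base, 49 mm high, behind the box
- tape_roll: bystander: roll of black tape, 62 mm round, 19 mm high

How it is judged:
By the outcome, as a careful person would: the job done as asked, in the order asked, and still so for the second after the job is handed in, with the robot touching nothing.
It also fails if it takes over 64 s, if anything falls off the work surface, if the arm or the gripper's body presses on something with over 40 N, if the wrist force passes 120 N, or if a joint passes its speed limit or range.

## Working session

There is one attempt and no reset: what is moved stays moved. The work goes in short steps, Python scripts to look and compute and a tool call to move; the robot and the scene stay as the last step left them, time stands still between calls to the robot, and variables do not carry over. Pictures are saved under pics/ and viewed, at most 10 in all, crops included, and the job is handed in when it is done.

Besides the shell and the picture viewer there is one more tool, called as name(argument=value, ...) on one line, values as JSON. drive_tool: Moves the arm, as the interface text tells. Its arguments: {"type":"object","properties":{"moves":{"type":"array","items":{"type":"array"}}},"required":["moves"]}

```bash
mkdir -p pics; ls; python3 - <<'E'
from cell import *
import cv2,numpy as np
s=read_state();print({k:np.round(v,4).tolist() for k,v in s.items()})
for n in("scene","side"):
    p,d=snapshot(n);cv2.imwrite(f"pics/{n}0.png",p[:,:,::-1]);np.save(f"pics/{n}0.npy",d)
    c=get_calibration(n);print(n,np.round(c["camera_matrix"],1).tolist(),np.round(c["view"],3).tolist())
E
```

```text
pics
{'clock': 0.0, 'qpos': [1.216, 0.3203, 1.5657, -0.0, 1.2574, -0.02], 'dq': [-0.0012, 0.0007, 0.0008, -0.0009, 0.001, -0.0003], 'effort': [-0.0008, -41.246, -23.1976, 0.0727, 0.0455, -0.0001], 'tool_pos': [0.1887, 0.5426, 0.1869], 'orientation': [-0.0002, 0.1666, 0.986, -0.0009], 'wrist_force': [0.0103, -0.6981, 0.2365], 'moment': [0.0034, -0.0059, -0.0084], 'finger_force': 0.0, 'opening': 0.0912}
scene [[546.0, 0.0, 323.8], [0.0, 546.0, 241.7], [0.0, 0.0, 1.0]] [[0.421, -0.907, -0.008, -0.384], [-0.603, -0.273, -0.749, 0.316], [0.678, 0.32, -0.662, 1.139], [0.0, 0.0, 0.0, 1.0]]
side [[577.3, 0.0, 313.7], [0.0, 577.3, 239.3], [0.0, 0.0, 1.0]] [[-0.968, -0.251, -0.001, 0.446], [-0.171, 0.66, -0.731, 0.278], [0.184, -0.708, -0.682, 1.267], [0.0, 0.0, 0.0, 1.0]]
```

View pics/scene0.png

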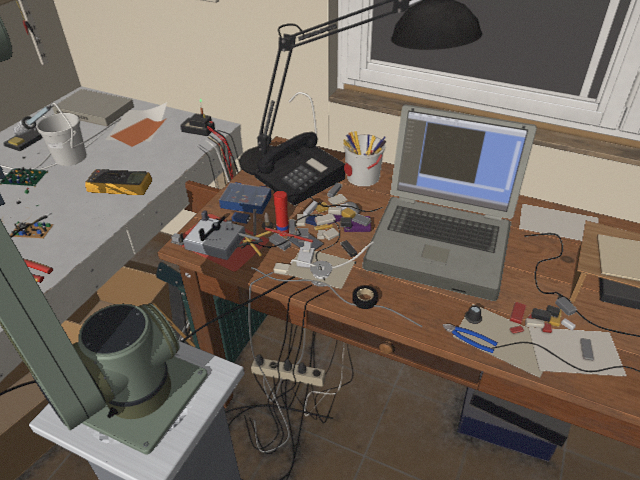

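View pics/side0.png

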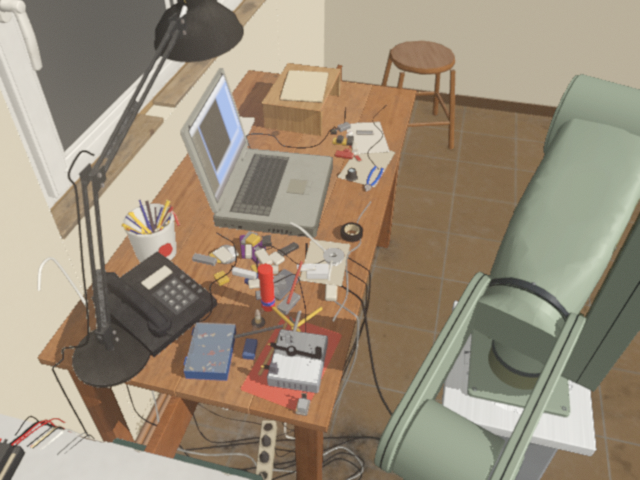

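The box is at about (213,235) in the scene view and (297,358) in the side view, with its lever running left-right in the side picture. I'll zoom in on both and get rough positions.

```bash
cat > h.py <<'E'
from cell import *
import cv2,numpy as np
def cast(c,px,z):
    K,V=np.array(c["camera_matrix"]),np.array(c["view"]);R,t=V[:3,:3],V[:3,3]
    o=-R.T@t;d=R.T@np.linalg.solve(K,[px[0],px[1],1.]);return o+d*(z-o[2])/d[2]
def proj(c,P):
    K,V=np.array(c["camera_matrix"]),np.array(c["view"]);q=K@(V[:3,:3]@np.array(P)+V[:3,3]);return q[:2]/q[2]
E
python3 - <<'E'
from h import *
a=cv2.imread("pics/scene0.png")[195:275,160:265];b=cv2.imread("pics/side0.png")[320:425,235:345]
a=cv2.resize(a,(420,320),interpolation=cv2.INTER_CUBIC);a=cv2.copyMakeBorder(a,0,100,0,0,cv2.BORDER_CONSTANT)
b=cv2.resize(b,(380,420)) if 0 else cv2.resize(b[:105,:95],(380,420),interpolation=cv2.INTER_CUBIC)
cv2.imwrite("pics/z0.png",np.hstack([a,b]))
print(cast(get_calibration("scene"),(213,232),.04),cast(get_calibration("side"),(298,355),.04))
E
```

```text
[0.46366015 0.11912715 0.04      ] [0.4648189  0.11938038 0.04      ]
```

View pics/z0.png

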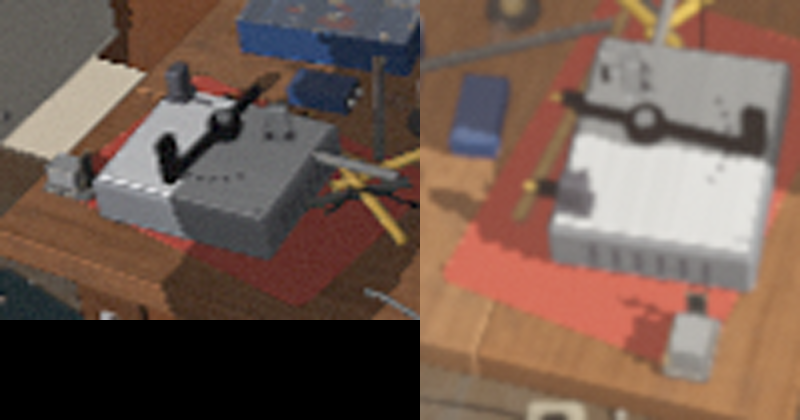

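The paddle points toward the robot. The zero stop is behind it on the right and the knob is back left. I'll estimate the box yaw from its top corners, then move above it.

```bash
python3 - <<'E'
from h import *
c=get_calibration("side")
P=[cast(c,((X-420)/4+235,Y/4+320),.04) for X,Y in[(600,38),(788,62),(760,250),(552,232)]]
print(np.round(P,3))
c=get_calibration("scene")
print([np.round(cast(c,(X/4+160,Y/4+195),z),3) for X,Y,z in[(100,182,.04),(272,238,.04),(338,125,.04),(165,143,.084),(228,115,.054)]])
s=read_state();w=get_calibration("wrist");V=np.array(w["view"]);R=V[:3,:3];o=-R.T@V[:3,3];print("wristcam",o-s["tool_pos"],R[2],R[0])
E
```

```text
[[0.522 0.063 0.04 ]
 [0.417 0.053 0.04 ]
 [0.402 0.174 0.04 ]
 [0.51  0.191 0.04 ]]
[array([0.404, 0.167, 0.04 ]), array([0.405, 0.034, 0.04 ]), array([0.519, 0.054, 0.04 ]), array([0.414, 0.115, 0.084]), array([0.484, 0.117, 0.054])]
wristcam [-0.06957287  0.02471817  0.19761202] [ 0.24517823 -0.08734784 -0.96553508] [ 0.32888753  0.94436715 -0.00191849]
```

drive_tool(moves=[[[-2,-1.5,-2],[0,0,0.5],1],[[-4,-3.5,-2],[0,0,1.5],1],[[-6,-5.5,-2.1],[0,0,2.5],1],[[-8,-7.5,-2.1],[0,0,3.5],1],[[-10,-9.4,-2.1],[0,0,4.5],1],[[-12,-11.3,-2.1],[0,0,5.5],1],[[-14.2,-13.2,-2.1],[0,0,6.3],1],[[-16.3,-15.2,-2.1],[0,0,6.5],1]])

```text
clock: 1.1
tool_pos: [0.4157, 0.1119, 0.2401]
orientation: [-0.0, 0.671, 0.742, 0.0]
wrist_force: [1.5, -0.6, -0.7]
opening: 0.0141
finger_force: 0.0
```

drive_tool(moves=[[[0,0,0],[0,0,0],1],[[0,0,0],[0,0,0],1],[[0,0,0],[0,0,0],1]])

```text
clock: 1.48
tool_pos: [0.4146, 0.115, 0.2401]
orientation: [-0.0, 0.669, 0.743, -0.0]
wrist_force: [-0.1, -0.3, -0.2]
opening: 0.0004
finger_force: 0.0
```

```bash
python3 - <<'E'
from h import *
import json
c=get_calibration("wrist");p,d=snapshot("wrist");cv2.imwrite("pics/w1.png",p[:,:,::-1]);np.save("pics/w1.npy",d)
json.dump({k:np.array(v).tolist() for k,v in c.items()},open("w1.json","w"))
s=read_state();print(s["clock"],s["tool_pos"],s["orientation"],s["wrist_force"],s["qpos"],s["opening"])
E
```

```text
1.525 [0.41463908 0.11511692 0.24016378] [-1.84791310e-04  6.69275207e-01  7.43014576e-01  4.99666599e-05] [-0.672727    0.39350642  0.32798473] [2.43779114e-01 5.56497671e-02 1.76910598e+00 3.74225280e-04
 1.31696087e+00 1.39354589e-01] 0.00040027535176941846
```

View pics/w1.png

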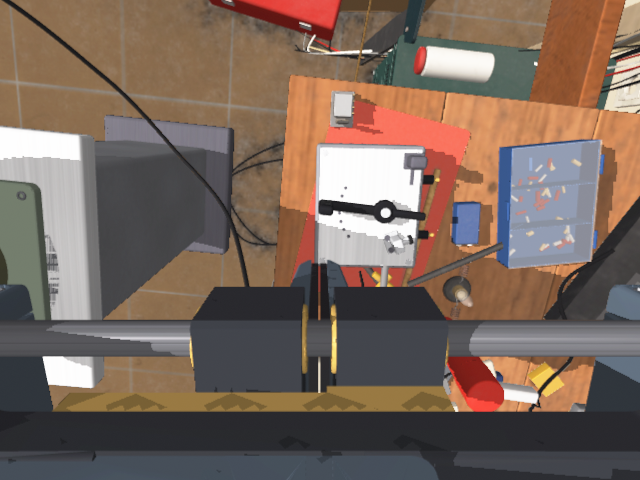

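The wrist view shows the whole box, cols 317–424 and rows 145–265. The hub is at (385,211), the paddle at (325,208), the knob at (415,162) and the stop at (397,242).

```bash
python3 - <<'E'
from h import *
import json
c=json.load(open("w1.json"));im=cv2.imread("pics/w1.png")
g=im.max(2)
m=((g<45)).astype(np.uint8);m[:, :312]=0;m[:,424:]=0;m[:180]=0;m[240:]=0
n,l,st,ce=cv2.connectedComponentsWithStats(m);i=1+np.argmax(st[1:,4]);print(st[i],ce[i])
ys,xs=np.where(l==i)
for x in range(st[i][0],st[i][0]+st[i][2],6):
    r=ys[xs==x];print(x,r.min(),r.max(),end="; ")
# box top
hsv=cv2.cvtColor(im,cv2.COLOR_BGR2HSV)
b=((hsv[...,1]<35)&(g>120)).astype(np.uint8);b[:130]=0;b[275:]=0;b[:,:300]=0;b[:,440:]=0
b=cv2.morphologyEx(b,cv2.MORPH_OPEN,np.ones((5,5)));n,l,st,ce=cv2.connectedComponentsWithStats(b);i=1+np.argmax(st[1:,4]);print("\nbox",st[i])
ys,xs=np.where(l==i);r=cv2.minAreaRect(np.c_[xs,ys].astype(np.float32));bp=cv2.boxPoints(r);print(r)
B=np.array([cast(c,p,.04) for p in bp]);print(np.round(bp,1).tolist(),np.round(B,4).tolist(),B.mean(0))
for nm,px,z in[("paddle",(325,208),.084),("hub",(385,211),.056),("knob",(415,161),.066),("stop",(397,242),.06)]:print(nm,np.round(cast(c,px,z),4))
cv2.imwrite("pics/w1z.png",cv2.resize(im[130:280,300:450],(600,600),interpolation=cv2.INTER_CUBIC))
E
```

```text
[319 200  55  15 367] [342.15258856 206.85286104]
319 206 206; 325 200 213; 331 201 213; 337 202 209; 343 202 210; 349 203 211; 355 204 211; 361 207 212; 367 211 213; 373 213 214; 
box [ 316  143  108   69 6063]
((368.3453063964844, 175.93923950195312), (106.6418685913086, 65.43574523925781), 3.012787342071533)
[[313.3999938964844, 205.8000030517578], [316.79998779296875, 140.5], [423.29998779296875, 146.10000610351562], [419.8999938964844, 211.39999389648438]] [[0.4082, 0.1164, 0.04], [0.4051, 0.1818, 0.04], [0.5106, 0.1873, 0.04], [0.5184, 0.122, 0.04]] [0.46058271 0.151889   0.04      ]
paddle [0.4189 0.1235 0.084 ]
hub [0.4794 0.1215 0.056 ]
knob [0.4984 0.1732 0.066 ]
stop [0.4953 0.0921 0.06  ]
```

View pics/w1z.png

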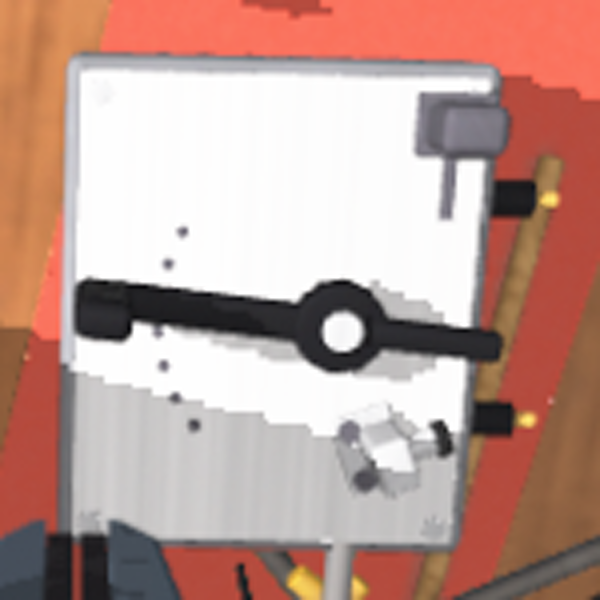

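```bash
python3 - <<'E'
from h import *
import json
c=json.load(open("w1.json"));f=lambda X,Y,z:cast(c,(X/4+300-.4,Y/4+130-.4),z)[:2]
TL,TR,BR,BL=[f(*p,.04) for p in[(70,57),(500,68),(457,548),(63,540)]]
a=lambda v:np.degrees(np.arctan2(v[1],v[0]))
print(TL,TR,BR,BL,"yaw",a(TR-TL),a(BR-BL),a(TL-BL)-90,a(TR-BR)-90,np.linalg.norm(TR-TL),np.linalg.norm(TL-BL))
C=(TL+TR+BR+BL)/4
hub=f(343,331,.056);pad=f(103,309,.084);pb=f(103,296,.084)
print("C",C,"hub",hub,"tail",f(490,345,.054))
print("pad",pad,"lever ang",a(hub-pad),np.linalg.norm(hub-pad),"tail ang",a(f(490,345,.054)-f(343,325,.054)), "arm", a(f(280,318,.054)-f(150,301,.054)))
h=C
for y in(5,7):
  q=np.radians(y);R=np.array([[np.cos(q),-np.sin(q)],[np.sin(q),np.cos(q)]])
  H=C+R@[.015,0];print(y,"pivot",H,"knob",C+R@[.042,.05],"meas knob top",f(475,130,.066))
  for X,Y in[(182,231),(168,263),(158,331),(163,366),(175,398),(194,425)]:
    v=R.T@(f(X,Y,.04)-H);print(round(.5+np.arctan2(v[1],-v[0])*-1,3),end=" ")
E
```

```text
[0.40569248 0.17858335] [0.5119532  0.18697198] [0.52226595 0.06178167] [0.41671456 0.05304488] yaw 4.513786494224703 4.731748428165575 5.0176131666912624 4.70919862758187 0.1065913182236357 0.12602140646199014
C [0.46415655 0.12009547] hub [0.47997756 0.12017986] tail [0.51748333 0.12010762]
pad [0.41909391 0.12455444] lever ang -4.109720440580552 0.061040609033979266 tail ang -1.87483368213395 arm -1.5777257776059044
5 pivot [0.47909947 0.12140281] knob [0.50163894 0.17356575] meas knob top [0.50171486 0.1725129 ]
0.01 0.212 0.617 0.826 1.029 1.225 7 pivot [0.47904474 0.12192351] knob [0.49975002 0.17484129] meas knob top [0.50171486 0.1725129 ]
-0.014 0.188 0.594 0.802 1.004 1.199
```

The box is at (0.464,0.120) with a yaw of about 4.8°. The dots are at 0, 0.2, 0.4 (hidden under the arm), 0.6 and so on, so the lever starts in notch 2. I'll descend to the right of the paddle, fingertips about 6 mm above the arm's top.

drive_tool(moves=[[[-0.88,0.07,1],[0,0,0.69],1],[[-0.88,0.07,2.5],[0,0,0.69],1],[[-0.88,0.07,4],[0,0,0.69],1],[[-0.88,0.07,5.5],[0,0,0.69],1],[[-0.88,0.07,6.4],[0,0,0.69],1],[[-0.88,0.07,6.76],[0,0,0.69],1],[[-0.88,0.07,6.76],[0,0,0.69],1]])

```text
clock: 2.4
tool_pos: [0.4191, 0.0928, 0.0712]
orientation: [-0.0, 0.713, 0.701, -0.0]
wrist_force: [0.4, -0.4, 0.2]
opening: 0.0003
finger_force: 0.0
```

```bash
python3 - <<'E'
from h import *
import json
c=get_calibration("wrist");p,d=snapshot("wrist");cv2.imwrite("pics/w2.png",p[:,:,::-1][60:420])
s=read_state();print(s["clock"],s["tool_pos"],s["orientation"],s["wrist_force"])
E
```

```text
2.45 [0.41970291 0.09274686 0.07181146] [2.78647782e-04 7.13347244e-01 7.00810494e-01 5.33219301e-04] [-0.28157824  0.07546328  0.26589611]
```

View pics/w2.png

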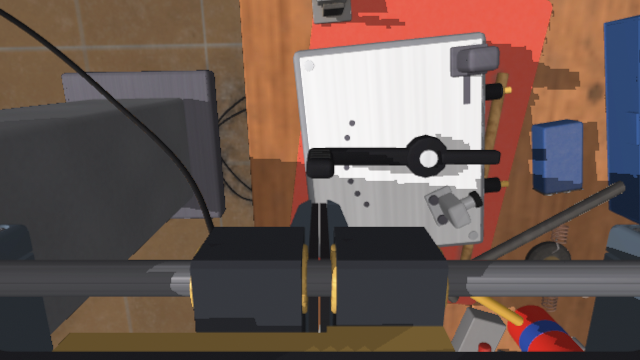

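The finger stands right of the paddle, both near col 320, and the tool is aligned with the lever. Next I push left along the arc.

drive_tool(moves=[[[0.16,0,0],[0,0,0],1],[[0.32,0,0],[0,0,0],1],[[0.38,-0.02,0],[0,0,0.15],1],[[0.44,-0.04,0],[0,0,0.29],1],[[0.5,-0.055,0],[0,0,0.43],1],[[0.56,-0.07,0],[0,0,0.57],1],[[0.62,-0.085,0],[0,0,0.72],1],[[0.69,-0.1,0],[0,0,0.86],1]])

```text
clock: 3.45
tool_pos: [0.417, 0.1095, 0.0712]
orientation: [-0.0, 0.765, 0.644, 0.0]
wrist_force: [-0.5, -0.1, 0.2]
opening: 0.0
finger_force: 0.0
```

```bash
cat >> h.py <<'E'
def rel():
    s=read_state();p=s["tool_pos"];q=s["orientation"];yaw=2*np.arctan2(q[2],q[1])
    ex=np.array([np.cos(yaw),np.sin(yaw)]);ey=np.array([ex[1],-ex[0]])
    d=p[:2]-np.array([.4791,.1214]);f=np.array(s["wrist_force"])[:2]
    b=np.radians(4.8);print("t",s["clock"],"tool xy from pivot mm",np.round([d@ex*1e3,d@ey*1e3],1),"z",p[2].round(4),"theta-if-aligned",round(.5-(b+np.pi/2-yaw),3),"F tool xy",np.round([f@ex,f@ey],1))
E
python3 -c "
from h import *
rel();p,d=snapshot('wrist');cv2.imwrite('pics/w3.png',p[:,:,::-1][60:420])"
```

```text
t 3.45 tool xy from pivot mm [-22.3 -59.1] z 0.0712 theta-if-aligned 0.246 F tool xy [-0.2 -0.5]
```

View pics/w3.png

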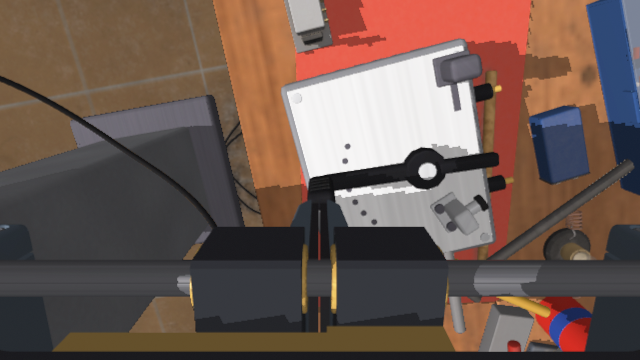

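Two dots still show above the lever, so it hasn't left notch 2 and the finger isn't touching yet. I'll keep moving straight left.

drive_tool(moves=[[[0.06,0,0],[0,0,0],1],[[0.12,0,0],[0,0,0],1],[[0.18,0,0],[0,0,0],1]])

```text
clock: 3.88
tool_pos: [0.4179, 0.1139, 0.0712]
orientation: [-0.0, 0.764, 0.645, 0.0]
wrist_force: [0.0, -0.5, 0.3]
opening: 0.0001
finger_force: 0.0
```

drive_tool(moves=[[[0.06,0,0],[0,0,0],1],[[0.12,0,0],[0,0,0],1]])

```text
clock: 4.12
tool_pos: [0.4184, 0.1169, 0.0712]
orientation: [-0.0, 0.764, 0.645, 0.0]
wrist_force: [0.4, -0.9, -0.8]
opening: 0.0
finger_force: 0.0
```

drive_tool(moves=[[[0.06,0,0],[0,0,0],1],[[0.12,0,0],[0,0,0],1]])

```text
clock: 4.38
tool_pos: [0.4189, 0.1198, 0.0712]
orientation: [0.0, 0.764, 0.645, 0.0]
wrist_force: [0.1, 0.8, 0.6]
opening: 0.0003
finger_force: 0.0
```

```bash
python3 -c "
from h import *
rel();p,d=snapshot('wrist');cv2.imwrite('pics/w4.png',p[:,:,::-1][60:420])"
```

```text
t 4.375 tool xy from pivot mm [-11.7 -59.1] z 0.0712 theta-if-aligned 0.247 F tool xy [0.8 0. ]
```

View pics/w4.png

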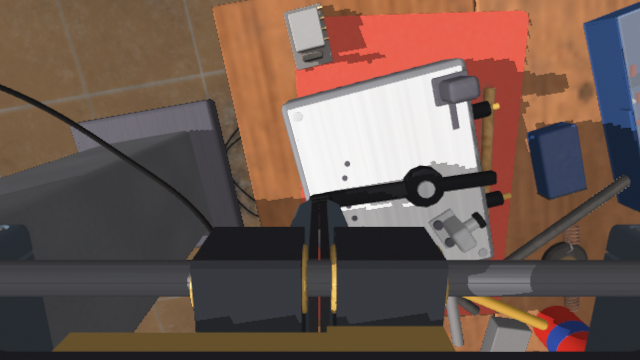

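```bash
python3 - <<'E'
from h import *
out=[]
for n,(x0,y0) in(("scene",(165,175)),("side",(250,300))):
    p,d=snapshot(n);c=get_calibration(n);im=np.ascontiguousarray(p[:,:,::-1]);s=read_state()["tool_pos"]
    w=im[y0:y0+100,x0:x0+80].copy();w=cv2.resize(w,(400,500),interpolation=cv2.INTER_CUBIC)
    for P,col in(((s[0],s[1],.060),(0,255,0)),((.4191,.1245,.084),(255,0,255)),((.4191,.1245,.05),(255,255,0))):
        q=(proj(c,P)-[x0,y0]+.5)*5;cv2.circle(w,tuple(int(v) for v in q),4,col,1)
    out.append(w)
cv2.imwrite("pics/v5.png",np.hstack(out))
rel()
E
```

```text
t 4.525 tool xy from pivot mm [-11.7 -59.1] z 0.0712 theta-if-aligned 0.247 F tool xy [-1.1  1.7]
```

View pics/v5.png

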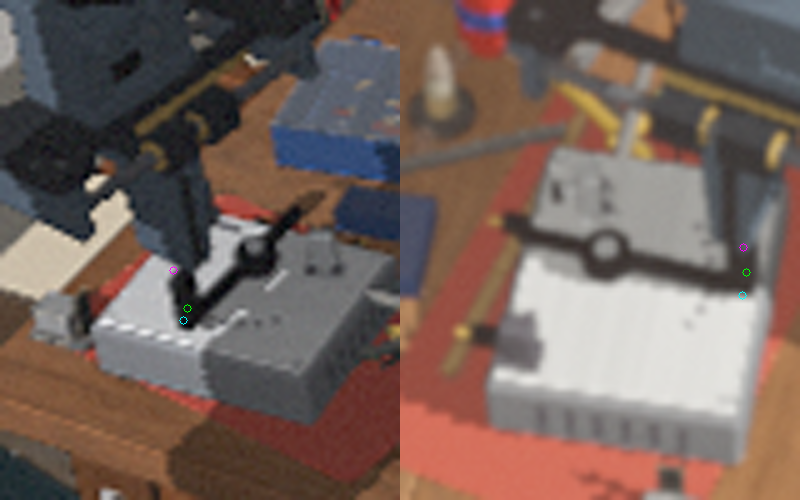

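```bash
python3 - <<'E'
from h import *
for n in("scene","side"):
    p,d=snapshot(n);c=get_calibration(n);s=read_state()["tool_pos"];K=np.array(c["camera_matrix"]);V=np.array(c["view"])
    v,u=np.mgrid[0:480,0:640];X=np.stack([(u-K[0,2])/K[0,0]*d,(v-K[1,2])/K[1,1]*d,d],-1)-V[:3,3];W=X@V[:3,:3]
    m=(np.abs(W[...,0]-s[0])<.03)&(np.abs(W[...,1]-s[1])<.03)&(W[...,2]>.045)&(W[...,2]<.12)
    P=W[m];C=p[m]
    for z in np.arange(.045,.12,.006):
        k=(P[:,2]>=z)&(P[:,2]<z+.006)
        if k.any():print(n,round(z,3),k.sum(),"x",P[k,0].min().round(3),P[k,0].max().round(3),"y",P[k,1].min().round(3),P[k,1].max().round(3),C[k].mean(0).round())
print(s)
E
```

```text
scene 0.045 9 x 0.412 0.448 y 0.093 0.123 [42. 43. 44.]
scene 0.051 30 x 0.412 0.449 y 0.114 0.125 [37. 37. 38.]
scene 0.057 11 x 0.41 0.428 y 0.114 0.127 [44. 44. 45.]
scene 0.063 9 x 0.413 0.426 y 0.115 0.125 [46. 46. 47.]
scene 0.069 11 x 0.411 0.425 y 0.114 0.124 [46. 45. 47.]
scene 0.075 11 x 0.411 0.423 y 0.116 0.125 [39. 39. 41.]
scene 0.081 10 x 0.41 0.425 y 0.115 0.126 [81. 82. 85.]
scene 0.087 2 x 0.412 0.416 y 0.116 0.116 [36. 36. 38.]
scene 0.093 5 x 0.412 0.423 y 0.103 0.124 [75. 79. 83.]
scene 0.099 19 x 0.407 0.426 y 0.102 0.14 [54. 55. 61.]
scene 0.105 20 x 0.405 0.42 y 0.102 0.136 [55. 62. 69.]
scene 0.111 31 x 0.404 0.426 y 0.1 0.135 [57. 63. 71.]
scene 0.117 14 x 0.403 0.427 y 0.103 0.136 [54. 58. 66.]
side 0.045 9 x 0.415 0.448 y 0.107 0.126 [132. 129. 126.]
side 0.051 51 x 0.414 0.449 y 0.116 0.128 [85. 80. 77.]
side 0.057 15 x 0.414 0.43 y 0.119 0.13 [71. 65. 63.]
side 0.063 12 x 0.414 0.425 y 0.12 0.128 [66. 60. 58.]
side 0.069 14 x 0.413 0.425 y 0.121 0.128 [73. 68. 65.]
side 0.075 11 x 0.414 0.426 y 0.119 0.128 [79. 75. 72.]
side 0.081 6 x 0.414 0.426 y 0.119 0.128 [83. 79. 79.]
side 0.093 3 x 0.418 0.426 y 0.134 0.138 [77. 74. 73.]
side 0.099 11 x 0.414 0.43 y 0.134 0.141 [82. 81. 83.]
side 0.105 26 x 0.407 0.431 y 0.105 0.14 [95. 97. 99.]
side 0.111 29 x 0.407 0.431 y 0.107 0.14 [86. 87. 90.]
side 0.117 7 x 0.41 0.431 y 0.131 0.14 [ 98. 102. 106.]
[0.41881288 0.11972613 0.07121581]
```

Depth shows the fingertips end at z≈0.094, about 23 mm behind the TCP rather than ahead of it, so they passed above the paddle. I'll back off right, descend in steps and check the force.

drive_tool(moves=[[[-0.5,0,0],[0,0,0],1],[[-1,0,0],[0,0,0],1],[[-1,0,0],[0,0,0],1],[[-1,0,0.3],[0,0,0],1],[[-1,0,0.6],[0,0,0],1],[[-1,0,0.6],[0,0,0],1]])

```text
clock: 5.38
tool_pos: [0.4139, 0.0951, 0.0553]
orientation: [-0.001, 0.764, 0.645, -0.001]
wrist_force: [0.6, 0.2, 0.6]
opening: 0.0008
finger_force: 0.0
```

```bash
cat >> h.py <<'E'
def tip():
  for n in("scene","side"):
    p,d=snapshot(n);c=get_calibration(n);s=read_state()["tool_pos"];K=np.array(c["camera_matrix"]);V=np.array(c["view"])
    v,u=np.mgrid[0:480,0:640];X=np.stack([(u-K[0,2])/K[0,0]*d,(v-K[1,2])/K[1,1]*d,d],-1)-V[:3,3];W=X@V[:3,:3]
    m=(np.abs(W[...,0]-s[0])<.012)&(np.abs(W[...,1]-s[1])<.016)&(W[...,2]>.044)&(W[...,2]<.12)
    P=W[m];P=P[np.argsort(P[:,2])];print(n,len(P),P[:8].round(3).tolist(),P[8::8,2].round(3).tolist())
E
python3 -c "
from h import *
rel();tip()"
```

```text
t 5.375 tool xy from pivot mm [-36.9 -59.8] z 0.0553 theta-if-aligned 0.248 F tool xy [0.3 0.6]
scene 89 [[0.41, 0.082, 0.081], [0.405, 0.082, 0.082], [0.413, 0.081, 0.082], [0.406, 0.095, 0.083], [0.407, 0.102, 0.083], [0.408, 0.108, 0.084], [0.415, 0.079, 0.085], [0.408, 0.105, 0.085]] [0.086, 0.088, 0.092, 0.097, 0.1, 0.103, 0.107, 0.11, 0.113, 0.115, 0.12]
side 47 [[0.425, 0.11, 0.084], [0.416, 0.111, 0.084], [0.425, 0.109, 0.086], [0.417, 0.11, 0.087], [0.404, 0.084, 0.088], [0.406, 0.099, 0.089], [0.404, 0.091, 0.09], [0.405, 0.097, 0.09]] [0.09, 0.096, 0.102, 0.108, 0.114]
```

The tip is at z≈0.081 with the TCP at 0.055. I'll lower 20 mm more.

drive_tool(moves=[[[0,0,0.25],[0,0,0],1],[[0,0,0.5],[0,0,0],1],[[0,0,0.7],[0,0,0],1],[[0,0,0.8],[0,0,0],1],[[0,0,0.8],[0,0,0],1]])

```text
clock: 6.1
tool_pos: [0.4145, 0.0951, 0.036]
orientation: [-0.0, 0.764, 0.645, -0.0]
wrist_force: [-0.5, 0.9, -0.2]
opening: 0.0003
finger_force: 0.0
```

```bash
python3 -c "
from h import *
rel();tip()"
```

```text
t 6.1 tool xy from pivot mm [-36.8 -59.3] z 0.036 theta-if-aligned 0.247 F tool xy [ 0.8 -0.6]
scene 111 [[0.425, 0.093, 0.045], [0.42, 0.081, 0.056], [0.417, 0.082, 0.059], [0.413, 0.082, 0.062], [0.406, 0.08, 0.062], [0.409, 0.1, 0.062], [0.406, 0.086, 0.062], [0.408, 0.106, 0.064]] [0.066, 0.069, 0.072, 0.076, 0.078, 0.081, 0.084, 0.088, 0.092, 0.098, 0.103, 0.108, 0.114]
side 58 [[0.404, 0.08, 0.066], [0.404, 0.088, 0.069], [0.405, 0.094, 0.07], [0.407, 0.103, 0.071], [0.416, 0.11, 0.073], [0.421, 0.109, 0.073], [0.406, 0.1, 0.074], [0.407, 0.105, 0.076]] [0.076, 0.08, 0.084, 0.091, 0.095, 0.105, 0.114]
```

drive_tool(moves=[[[0.1,0,0],[0,0,0],1],[[0.2,0,0],[0,0,0],1],[[0.24,0,0],[0,0,0],1],[[0.28,0,0],[0,0,0],1],[[0.32,0,0],[0,0,0],1]])

```text
clock: 6.82
tool_pos: [0.4152, 0.1013, 0.0362]
orientation: [0.001, 0.764, 0.646, -0.002]
wrist_force: [-0.8, -10.0, 3.8]
opening: 0.0006
finger_force: 5.1
```

drive_tool(moves=[[[0.04,0,0],[0,0,0],1],[[0.08,0,0],[0,0,0],1],[[0.12,0,0],[0,0,0],1]])

```text
clock: 7.2
tool_pos: [0.4169, 0.1065, 0.0363]
orientation: [-0.0, 0.764, 0.645, 0.001]
wrist_force: [-0.2, 0.5, 0.7]
opening: 0.0007
finger_force: 0.0
```

drive_tool(moves=[[[0.04,0,0],[0,0,0],1],[[0.08,0,0],[0,0,0],1],[[0.12,0,0],[0,0,0],1]])

```text
clock: 7.58
tool_pos: [0.4172, 0.1091, 0.0362]
orientation: [0.0, 0.764, 0.645, 0.0]
wrist_force: [-0.3, 0.0, -0.1]
opening: 0.0007
finger_force: 0.0
```

drive_tool(moves=[[[0.04,0,0],[0,0,0],1],[[0.08,0,0],[0,0,0],1],[[0.12,0,0],[0,0,0],1]])

```text
clock: 7.95
tool_pos: [0.4174, 0.1115, 0.0362]
orientation: [0.0, 0.764, 0.645, -0.0]
wrist_force: [0.7, -2.6, 0.6]
opening: 0.0002
finger_force: 1.6
```

Notch 2 to 1 has snapped over, and the finger is touching again at notch 1. Now I follow the arc on left.

drive_tool(moves=[[[0.04,-0.013,0],[0,0,0.1],1],[[0.08,-0.026,0],[0,0,0.2],1],[[0.12,-0.037,0],[0,0,0.29],1]])

```text
clock: 8.32
tool_pos: [0.4167, 0.1132, 0.0361]
orientation: [0.001, 0.78, 0.626, -0.001]
wrist_force: [1.0, -10.9, 2.6]
opening: 0.0003
finger_force: 5.1
```

drive_tool(moves=[[[0.04,-0.013,0],[0,0,0.1],1],[[0.08,-0.026,0],[0,0,0.2],1],[[0.12,-0.037,0],[0,0,0.29],1],[[0.16,-0.05,0],[0,0,0.39],1]])

```text
clock: 8.82
tool_pos: [0.4169, 0.1197, 0.0363]
orientation: [-0.0, 0.802, 0.598, 0.0]
wrist_force: [0.0, 0.1, -0.2]
opening: 0.0002
finger_force: 0.0
```

```bash
python3 -c "
from h import *
rel();p,d=snapshot('wrist');cv2.imwrite('pics/w6.png',p[:,:,::-1][60:420])"
```

```text
t 8.825 tool xy from pivot mm [-19.4 -59.1] z 0.0363 theta-if-aligned 0.127 F tool xy [0.1 0. ]
```

View pics/w6.png

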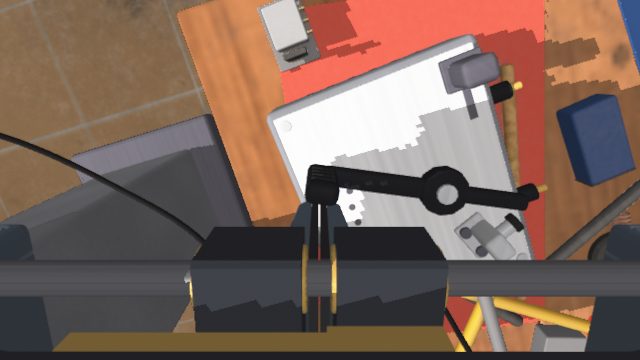

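The lever now runs free and sits about 0.15 rad ahead of the finger. I'll follow gently toward the stop.

drive_tool(moves=[[[0.06,-0.018,0],[0,0,0.15],1],[[0.12,-0.036,0],[0,0,0.29],1],[[0.18,-0.052,0],[0,0,0.43],1],[[0.24,-0.066,0],[0,0,0.57],1]])

```text
clock: 9.38
tool_pos: [0.4168, 0.1255, 0.0362]
orientation: [-0.0, 0.83, 0.557, 0.0]
wrist_force: [-0.4, 0.3, 0.0]
opening: 0.0002
finger_force: 0.0
```

drive_tool(moves=[[[0.04,-0.013,0],[0,0,0.1],1],[[0.08,-0.026,0],[0,0,0.2],1],[[0.08,-0.026,0],[0,0,0.2],1]])

```text
clock: 9.75
tool_pos: [0.417, 0.1275, 0.0362]
orientation: [-0.0, 0.84, 0.543, 0.0]
wrist_force: [-0.0, 0.3, 0.3]
opening: 0.0006
finger_force: 0.0
```

drive_tool(moves=[[[0.04,-0.013,0],[0,0,0.1],1],[[0.06,-0.02,0],[0,0,0.15],1],[[0.06,-0.02,0],[0,0,0.15],1]])

```text
clock: 10.12
tool_pos: [0.4172, 0.1291, 0.0362]
orientation: [-0.0, 0.847, 0.532, 0.0]
wrist_force: [-0.5, 2.0, 0.6]
opening: 0.0007
finger_force: 0.0
```

```bash
python3 -c "
from h import *
rel()"
```

```text
t 10.125 tool xy from pivot mm [-19.9 -59.1] z 0.0362 theta-if-aligned -0.032 F tool xy [ 1.5 -1.3]
```

drive_tool(moves=[[[0.03,-0.01,0],[0,0,0.07],1],[[0.06,-0.02,0],[0,0,0.15],1],[[0.06,-0.02,0],[0,0,0.15],1]])

```text
clock: 10.5
tool_pos: [0.4174, 0.1307, 0.0362]
orientation: [-0.0, 0.853, 0.521, 0.0]
wrist_force: [0.1, -0.2, 0.4]
opening: 0.0004
finger_force: 0.0
```

drive_tool(moves=[[[0.03,-0.01,0],[0,0,0.07],1],[[0.06,-0.02,0],[0,0,0.15],1],[[0.06,-0.02,0],[0,0,0.15],1]])

```text
clock: 10.88
tool_pos: [0.4175, 0.132, 0.0362]
orientation: [0.0, 0.86, 0.51, -0.0]
wrist_force: [-1.1, -2.0, 0.4]
opening: 0.0003
finger_force: 0.7
```

```bash
python3 -c "
from h import *
rel();p,d=snapshot('wrist');cv2.imwrite('pics/w7.png',p[:,:,::-1][120:420])"
```

```text
t 10.875 tool xy from pivot mm [-20.3 -59.1] z 0.0362 theta-if-aligned -0.084 F tool xy [-2.3 -0. ]
```

drive_tool(moves=[[[0.02,-0.005,0],[0,0,0],1],[[0.03,-0.005,0],[0,0,0],1],[[0.03,-0.005,0],[0,0,0],1]])

```text
clock: 11.3
tool_pos: [0.4177, 0.1326, 0.0362]
orientation: [0.0, 0.86, 0.51, -0.0]
wrist_force: [-0.7, -4.0, 0.7]
opening: 0.0002
finger_force: 1.7
```

drive_tool(moves=[[[0.02,-0.005,0],[0,0,0],1],[[0.03,-0.005,0],[0,0,0],1],[[0.03,-0.005,0],[0,0,0],1]])

```text
clock: 11.68
tool_pos: [0.4179, 0.1331, 0.0362]
orientation: [0.0, 0.86, 0.51, -0.0]
wrist_force: [0.3, -5.5, 1.5]
opening: 0.0002
finger_force: 2.5
```

drive_tool(moves=[[[0.02,0,0],[0,0,0],1],[[0.04,0,0],[0,0,0],1],[[0.04,0,0],[0,0,0],1]])

```text
clock: 12.05
tool_pos: [0.4181, 0.1334, 0.0361]
orientation: [0.001, 0.86, 0.51, -0.001]
wrist_force: [-1.1, -6.8, 2.3]
opening: 0.0004
finger_force: 3.4
```

drive_tool(moves=[[[0.02,0,0],[0,0,0],1],[[0.03,0,0],[0,0,0],1],[[0.03,0,0],[0,0,0],1]])

```text
clock: 12.42
tool_pos: [0.4182, 0.1337, 0.0361]
orientation: [0.001, 0.86, 0.51, -0.001]
wrist_force: [-0.1, -9.4, 1.5]
opening: 0.0006
finger_force: 4.0
```

```bash
python3 -c "
from h import *
rel()"
```

```text
t 12.425 tool xy from pivot mm [-18.3 -59.3] z 0.0361 theta-if-aligned -0.083 F tool xy [-8.3  4.4]
```

drive_tool(moves=[[[0.02,0,0],[0,0,0],1],[[0.04,0,0],[0,0,0],1],[[0.05,0,0],[0,0,0],1],[[0.05,0,0],[0,0,0],1]])

```text
clock: 12.92
tool_pos: [0.4185, 0.1342, 0.0361]
orientation: [0.001, 0.86, 0.511, -0.002]
wrist_force: [-0.6, -11.3, 3.7]
opening: 0.0003
finger_force: 5.1
```

drive_tool(moves=[[[0.015,0,0],[0,0,0],1],[[0.03,0,0],[0,0,0],1],[[0.03,0,0],[0,0,0],1]])

```text
clock: 13.3
tool_pos: [0.4186, 0.1345, 0.0361]
orientation: [0.001, 0.86, 0.511, -0.002]
wrist_force: [-0.8, -13.2, 4.7]
opening: 0.0002
finger_force: 5.8
```

```bash
python3 -c "
from h import *
rel();snapshot('side');rel()"
```

```text
t 13.3 tool xy from pivot mm [-17.5 -59.4] z 0.0361 theta-if-aligned -0.083 F tool xy [-12.    5.7]
t 13.35 tool xy from pivot mm [-17.5 -59.4] z 0.0361 theta-if-aligned -0.083 F tool xy [-11.6   4.7]
```

drive_tool(moves=[[[0.015,0,0],[0,0,0],1],[[0.03,0,0],[0,0,0],1],[[0.03,0,0],[0,0,0],1],[[0.03,0,0],[0,0,0],1]])

```text
clock: 13.85
tool_pos: [0.4187, 0.1348, 0.036]
orientation: [0.001, 0.86, 0.511, -0.003]
wrist_force: [-2.3, -13.9, 5.4]
opening: 0.0006
finger_force: 6.5
```

```bash
python3 -c "
from h import *
rel()"
```

```text
t 13.85 tool xy from pivot mm [-17.2 -59.4] z 0.036 theta-if-aligned -0.082 F tool xy [-13.3   4.6]
```

The stop is firm at about 13.5 N. I'll release, lift over and come down on the paddle's left side.

drive_tool(moves=[[[-0.3,0,0],[0,0,0],1],[[-0.4,0,-0.2],[0,0,0],1],[[-0.4,0,-1.6],[0,0,0],1],[[0.6,0,-1.6],[0,0,0],1],[[1.6,0,-1.6],[0,0,0],1],[[2.1,0,-1.6],[0,0,0],1],[[2.1,0,-1.6],[0,0,0],1],[[2.1,0,-1.2],[0,0,0],1]])

```text
clock: 14.85
tool_pos: [0.4454, 0.1834, 0.0662]
orientation: [0.0, 0.86, 0.51, 0.0]
wrist_force: [-0.1, -0.2, 0.1]
opening: 0.0004
finger_force: 0.0
```

```bash
cat >> h.py <<'E'
def lever():
    # black lever in box frame from wrist picture: arm points at z=.054, radius 15..42 mm from pivot either side
    c=get_calibration("wrist");p,d=snapshot("wrist");b=np.radians(4.8);ct,st=np.cos(b),np.sin(b);best=[]
    for th in np.arange(-.3,1.3,.02):
        v=[]
        for r in(.016,.02,.024,.028,.032,.036,.04,.044):
            a=th-.5;X=-r*np.cos(a);Y=-r*np.sin(a);P=(.4791+ct*X-st*Y,.1214+st*X+ct*Y,.054)
            u=proj(c,P);u=np.round(u).astype(int)
            if 0<=u[0]<640 and 0<=u[1]<480:v.append(int(p[u[1],u[0]].max()))
        best.append((np.mean(v) if v else 255,round(th,2)))
    print("lever dark at",[ (t,round(m)) for m,t in sorted(best)[:9]])
E
python3 -c "
from h import *
rel();lever();tip()"
```

```text
t 14.85 tool xy from pivot mm [ 38.2 -59.3] z 0.0662 theta-if-aligned -0.084 F tool xy [-0.2  0. ]
lever dark at [(np.float64(-0.3), 43), (np.float64(-0.28), 44), (np.float64(-0.26), 45), (np.float64(-0.24), 46), (np.float64(-0.22), 48), (np.float64(-0.2), 50), (np.float64(-0.18), 50), (np.float64(-0.16), 50), (np.float64(-0.14), 50)]
scene 46 [[0.434, 0.172, 0.089], [0.438, 0.171, 0.09], [0.438, 0.168, 0.091], [0.444, 0.172, 0.092], [0.439, 0.172, 0.092], [0.444, 0.169, 0.093], [0.436, 0.173, 0.094], [0.435, 0.175, 0.094]] [0.095, 0.103, 0.107, 0.112, 0.117]
side 53 [[0.44, 0.183, 0.044], [0.441, 0.172, 0.045], [0.455, 0.196, 0.093], [0.452, 0.197, 0.093], [0.455, 0.194, 0.094], [0.452, 0.197, 0.095], [0.435, 0.184, 0.097], [0.453, 0.196, 0.097]] [0.098, 0.101, 0.105, 0.109, 0.114, 0.119]
```

drive_tool(moves=[[[0,0,0.4],[0,0,0],1],[[0,0,0.8],[0,0,0],1],[[0,0,1.1],[0,0,0],1],[[0,0,1.2],[0,0,0],1],[[0,0,1.2],[0,0,0],1]])

```text
clock: 15.62
tool_pos: [0.4454, 0.1836, 0.036]
orientation: [-0.0, 0.86, 0.51, -0.0]
wrist_force: [0.9, 0.3, -0.3]
opening: 0.0002
finger_force: 0.0
```

```bash
cat >> h.py <<'E'
def paddle():
  b=np.radians(4.8)
  for n in("scene","side"):
    p,d=snapshot(n);c=get_calibration(n);s=read_state()["tool_pos"];K=np.array(c["camera_matrix"]);V=np.array(c["view"])
    v,u=np.mgrid[0:480,0:640];X=np.stack([(u-K[0,2])/K[0,0]*d,(v-K[1,2])/K[1,1]*d,d],-1)-V[:3,3];W=X@V[:3,:3]
    D=W[...,:2]-[.4791,.1214];x=D[...,0]*np.cos(b)+D[...,1]*np.sin(b);y=-D[...,0]*np.sin(b)+D[...,1]*np.cos(b)
    r=np.hypot(x,y);th=.5-np.arctan2(y,-x);z=W[...,2]
    for nm,m in(("arm",(z>.050)&(z<.058)&(r>.014)&(r<.045)&(abs(th-.5)<1)),("paddle",(z>.066)&(z<.087)&(r>.05)&(r<.07)&(abs(th-.5)<1.2))):
        m&=(p.max(2)<90);t=th[m];print(n,nm,m.sum(),np.round(np.percentile(t,[0,25,50,75,100]),2) if m.any() else "")
E
python3 -c "
from h import *
rel();paddle()"
```

```text
t 15.625 tool xy from pivot mm [ 38.4 -59.4] z 0.036 theta-if-aligned -0.084 F tool xy [0.7 0.6]
scene arm 32 [-0.3  -0.1  -0.01  0.07  1.18]
scene paddle 74 [-0.55 -0.46 -0.38 -0.05  0.03]
side arm 0 
side paddle 0
```

drive_tool(moves=[[[-0.2,-0.02,0],[0,0,-0.12],1],[[-0.4,-0.04,0],[0,0,-0.24],1],[[-0.6,-0.06,0],[0,0,-0.36],1],[[-0.74,-0.08,0],[0,0,-0.48],1],[[-0.74,-0.08,0],[0,0,-0.48],1]])

```text
clock: 16.35
tool_pos: [0.4346, 0.1681, 0.0362]
orientation: [-0.0, 0.838, 0.545, -0.0]
wrist_force: [-0.0, -0.3, 0.1]
opening: 0.0006
finger_force: 0.0
```

drive_tool(moves=[[[-0.05,-0.02,0],[0,0,-0.12],1],[[-0.1,-0.04,0],[0,0,-0.24],1],[[-0.15,-0.06,0],[0,0,-0.36],1],[[-0.2,-0.08,0],[0,0,-0.48],1],[[-0.2,-0.08,0],[0,0,-0.48],1]])

```text
clock: 16.98
tool_pos: [0.4316, 0.1652, 0.0364]
orientation: [-0.0, 0.815, 0.58, 0.001]
wrist_force: [0.6, 3.8, -0.9]
opening: 0.0001
finger_force: 2.0
```

```bash
python3 -c "
from h import *
rel();paddle()"
```

```text
t 16.975 tool xy from pivot mm [ 25.8 -59.3] z 0.0364 theta-if-aligned 0.083 F tool xy [ 3.8 -0.6]
scene arm 30 [-0.13  0.03  0.15  0.25  0.61]
scene paddle 61 [-0.17 -0.03  0.04  0.1   0.16]
side arm 1 [-0.27 -0.27 -0.27 -0.27 -0.27]
side paddle 6 [-0.57 -0.57 -0.57 -0.57 -0.55]
```

drive_tool(moves=[[[-0.04,-0.013,0],[0,0,-0.1],1],[[-0.08,-0.026,0],[0,0,-0.2],1]])

```text
clock: 17.32
tool_pos: [0.4306, 0.1646, 0.0365]
orientation: [-0.001, 0.805, 0.594, 0.002]
wrist_force: [1.0, 9.2, -1.0]
opening: 0.0007
finger_force: 4.7
```

drive_tool(moves=[[[-0.04,-0.013,0],[0,0,-0.1],1],[[-0.08,-0.026,0],[0,0,-0.2],1]])

```text
clock: 17.58
tool_pos: [0.4282, 0.1613, 0.0362]
orientation: [-0.0, 0.793, 0.609, -0.0]
wrist_force: [0.4, 1.7, 0.4]
opening: 0.0007
finger_force: 0.6
```

```bash
python3 -c "
from h import *
rel();paddle()"
```

```text
t 17.575 tool xy from pivot mm [ 25.3 -59.5] z 0.0362 theta-if-aligned 0.154 F tool xy [ 1.8 -0. ]
scene arm 29 [-0.09  0.11  0.21  0.29  0.83]
scene paddle 60 [-0.07  0.04  0.15  0.19  0.25]
side arm 1 [-0.02 -0.02 -0.02 -0.02 -0.02]
side paddle 8 [-0.51 -0.5  -0.47 -0.47 -0.45]
```

It snapped into notch 1, with the depth data showing about 0.21. I'll rest there.

drive_tool(moves=[[[0.04,0,0],[0,0,0],1],[[0.04,0,0],[0,0,0],1],[[0.04,0,0],[0,0,0],1],[[0.04,0,0],[0,0,0],1],[[0.04,0,0],[0,0,0],1]])

```text
clock: 18.3
tool_pos: [0.4287, 0.1621, 0.0362]
orientation: [-0.0, 0.794, 0.608, -0.0]
wrist_force: [-0.1, -0.1, 0.3]
opening: 0.0006
finger_force: 0.0
```

drive_tool(moves=[[[-0.04,-0.013,0],[0,0,-0.1],1],[[-0.08,-0.026,0],[0,0,-0.2],1],[[-0.12,-0.04,0],[0,0,-0.3],1],[[-0.16,-0.053,0],[0,0,-0.4],1],[[-0.2,-0.066,0],[0,0,-0.5],1]])

```text
clock: 18.92
tool_pos: [0.4258, 0.1577, 0.0362]
orientation: [-0.0, 0.766, 0.643, 0.0]
wrist_force: [-0.1, -0.8, -0.3]
opening: 0.0005
finger_force: 0.0
```

drive_tool(moves=[[[-0.04,-0.013,0],[0,0,-0.1],1],[[-0.08,-0.026,0],[0,0,-0.2],1],[[-0.12,-0.04,0],[0,0,-0.3],1]])

```text
clock: 19.3
tool_pos: [0.4244, 0.1552, 0.0363]
orientation: [-0.0, 0.749, 0.662, 0.0]
wrist_force: [0.6, 2.4, -0.3]
opening: 0.0004
finger_force: 1.1
```

```bash
python3 -c "
from h import *
rel();paddle()"
```

```text
t 19.3 tool xy from pivot mm [ 26.9 -58.4] z 0.0363 theta-if-aligned 0.293 F tool xy [2.5 0.3]
scene arm 34 [-0.02  0.26  0.35  0.42  1.24]
scene paddle 51 [0.05 0.17 0.25 0.3  0.38]
side arm 3 [0.01 0.04 0.07 0.07 0.08]
side paddle 5 [-0.38 -0.38 -0.38 -0.37 -0.35]
```

drive_tool(moves=[[[-0.04,-0.013,0],[0,0,-0.1],1],[[-0.08,-0.026,0],[0,0,-0.2],1]])

```text
clock: 19.65
tool_pos: [0.4235, 0.1543, 0.0363]
orientation: [-0.001, 0.738, 0.675, 0.001]
wrist_force: [-1.8, 8.0, 0.7]
opening: 0.0003
finger_force: 3.8
```

drive_tool(moves=[[[-0.04,-0.013,0],[0,0,-0.1],1],[[-0.08,-0.026,0],[0,0,-0.2],1]])

```text
clock: 19.9
tool_pos: [0.4226, 0.153, 0.0364]
orientation: [-0.001, 0.726, 0.687, 0.001]
wrist_force: [-2.5, 6.9, -0.7]
opening: 0.0006
finger_force: 2.6
```

drive_tool(moves=[[[-0.04,-0.013,0],[0,0,-0.1],1],[[-0.08,-0.026,0],[0,0,-0.2],1]])

```text
clock: 20.15
tool_pos: [0.4218, 0.1487, 0.0362]
orientation: [0.0, 0.713, 0.701, -0.0]
wrist_force: [0.2, -0.4, -1.0]
opening: 0.0003
finger_force: 0.0
```

```bash
python3 -c "
from h import *
rel();paddle()"
```

```text
t 20.15 tool xy from pivot mm [ 26.3 -57.7] z 0.0362 theta-if-aligned 0.399 F tool xy [-0.4  0.2]
scene arm 30 [0.29 0.42 0.48 0.61 0.83]
scene paddle 61 [0.15 0.26 0.39 0.44 0.53]
side arm 10 [0.19 0.28 0.31 0.33 0.46]
side paddle 8 [-0.31 -0.27 -0.27 -0.26 -0.24]
```

Notch 2 reached. Rest, then on to notch 3.

drive_tool(moves=[[[0.04,0,0],[0,0,0],1],[[0.04,0,0],[0,0,0],1],[[0.04,0,0],[0,0,0],1],[[0.04,0,0],[0,0,0],1],[[0.04,0,0],[0,0,0],1]])

```text
clock: 20.88
tool_pos: [0.4219, 0.1502, 0.0362]
orientation: [-0.0, 0.714, 0.7, 0.0]
wrist_force: [0.1, 0.3, 0.0]
opening: 0.0007
finger_force: 0.0
```

drive_tool(moves=[[[-0.04,-0.02,0],[0,0,-0.1],1],[[-0.08,-0.04,0],[0,0,-0.2],1],[[-0.12,-0.06,0],[0,0,-0.3],1],[[-0.16,-0.08,0],[0,0,-0.4],1],[[-0.2,-0.09,0],[0,0,-0.5],1],[[-0.24,-0.1,0],[0,0,-0.6],1]])

```text
clock: 21.62
tool_pos: [0.4192, 0.1442, 0.0362]
orientation: [-0.0, 0.676, 0.737, 0.0]
wrist_force: [-0.6, 0.4, -0.1]
opening: 0.0006
finger_force: 0.3
```

drive_tool(moves=[[[-0.04,-0.015,0],[0,0,-0.1],1],[[-0.08,-0.03,0],[0,0,-0.2],1]])

```text
clock: 21.88
tool_pos: [0.4186, 0.1429, 0.0363]
orientation: [-0.001, 0.663, 0.749, 0.001]
wrist_force: [-2.0, 5.4, 0.0]
opening: 0.0004
finger_force: 2.8
```

drive_tool(moves=[[[-0.04,-0.015,0],[0,0,-0.1],1],[[-0.08,-0.03,0],[0,0,-0.2],1]])

```text
clock: 22.12
tool_pos: [0.4179, 0.1419, 0.0363]
orientation: [-0.001, 0.65, 0.76, 0.001]
wrist_force: [-3.4, 9.7, 0.1]
opening: 0.0006
finger_force: 5.4
```

```bash
python3 -c "
from h import *
rel();paddle()"
```

```text
t 22.125 tool xy from pivot mm [ 29.6 -57.3] z 0.0363 theta-if-aligned 0.571 F tool xy [10.1 -1.9]
scene arm 34 [0.35 0.46 0.51 0.58 1.42]
scene paddle 57 [0.3  0.4  0.48 0.52 0.57]
side arm 35 [0.23 0.33 0.39 0.48 0.63]
side paddle 0
```

drive_tool(moves=[[[-0.04,-0.01,0],[0,0,0],1],[[-0.08,-0.02,0],[0,0,0],1]])

```text
clock: 22.48
tool_pos: [0.4177, 0.138, 0.0362]
orientation: [-0.0, 0.65, 0.76, -0.0]
wrist_force: [-1.3, 0.9, 0.2]
opening: 0.0003
finger_force: 0.5
```

drive_tool(moves=[[[-0.04,-0.01,0],[0,0,0],1],[[-0.08,-0.02,0],[0,0,0],1]])

```text
clock: 22.72
tool_pos: [0.4181, 0.1356, 0.0362]
orientation: [0.0, 0.65, 0.76, -0.0]
wrist_force: [-0.1, -0.4, 0.1]
opening: 0.0003
finger_force: 0.0
```

```bash
python3 -c "
from h import *
rel();paddle()"
```

```text
t 22.725 tool xy from pivot mm [ 23.5 -58.1] z 0.0362 theta-if-aligned 0.572 F tool xy [-0.4 -0.2]
scene arm 29 [0.5  0.6  0.67 0.78 1.02]
scene paddle 65 [0.31 0.45 0.59 0.68 0.74]
side arm 40 [0.34 0.51 0.57 0.63 0.79]
side paddle 8 [-0.08 -0.05 -0.04 -0.04 -0.03]
```

Notch 3 reached. Rest, then on to notch 4.

drive_tool(moves=[[[0.04,0,0],[0,0,0],1],[[0.04,0,0],[0,0,0],1],[[0.04,0,0],[0,0,0],1],[[0.04,0,0],[0,0,0],1]])

```text
clock: 23.32
tool_pos: [0.4177, 0.137, 0.0362]
orientation: [-0.0, 0.65, 0.76, 0.0]
wrist_force: [0.2, -0.3, -0.6]
opening: 0.0003
finger_force: 0.0
```

drive_tool(moves=[[[-0.04,-0.01,0],[0,0,-0.1],1],[[-0.08,-0.02,0],[0,0,-0.2],1],[[-0.12,-0.03,0],[0,0,-0.3],1],[[-0.16,-0.04,0],[0,0,-0.4],1]])

```text
clock: 23.82
tool_pos: [0.4173, 0.1328, 0.0362]
orientation: [0.0, 0.623, 0.783, 0.0]
wrist_force: [0.6, -0.1, -0.3]
opening: 0.0005
finger_force: 0.0
```

drive_tool(moves=[[[-0.04,-0.01,0],[0,0,-0.1],1],[[-0.08,-0.02,0],[0,0,-0.2],1]])

```text
clock: 24.08
tool_pos: [0.417, 0.131, 0.0362]
orientation: [-0.0, 0.609, 0.793, 0.0]
wrist_force: [-1.1, 3.0, 0.1]
opening: 0.0001
finger_force: 1.4
```

drive_tool(moves=[[[-0.04,-0.01,0],[0,0,-0.05],1],[[-0.08,-0.02,0],[0,0,-0.1],1]])

```text
clock: 24.32
tool_pos: [0.4169, 0.1298, 0.0362]
orientation: [-0.001, 0.603, 0.798, 0.001]
wrist_force: [-2.7, 8.5, 0.1]
opening: 0.0007
finger_force: 4.0
```

```bash
python3 -c "
from h import *
rel();paddle()"
```

```text
t 24.325 tool xy from pivot mm [ 25.1 -57.5] z 0.0362 theta-if-aligned 0.693 F tool xy [ 8.9 -0.2]
scene arm 30 [0.52 0.63 0.73 0.82 1.05]
scene paddle 58 [0.39 0.54 0.61 0.7  0.75]
side arm 52 [0.34 0.57 0.63 0.72 0.85]
side paddle 1 [0.08 0.08 0.08 0.08 0.08]
```

drive_tool(moves=[[[-0.04,-0.01,0],[0,0,-0.05],1],[[-0.08,-0.02,0],[0,0,-0.1],1]])

```text
clock: 24.68
tool_pos: [0.4169, 0.1276, 0.0362]
orientation: [-0.001, 0.595, 0.803, 0.0]
wrist_force: [-0.9, 2.1, 0.6]
opening: 0.0009
finger_force: 1.6
```

```bash
python3 -c "
from h import *
rel();paddle()"
```

```text
t 24.675 tool xy from pivot mm [ 24.  -57.7] z 0.0362 theta-if-aligned 0.711 F tool xy [ 2.3 -0.3]
scene arm 28 [0.56 0.67 0.77 0.85 1.39]
scene paddle 69 [0.44 0.58 0.64 0.73 0.8 ]
side arm 54 [0.39 0.58 0.65 0.75 1.01]
side paddle 9 [0.07 0.09 0.12 0.14 0.16]
```

drive_tool(moves=[[[-0.04,-0.01,0],[0,0,-0.05],1],[[-0.04,-0.01,0],[0,0,-0.05],1]])

```text
clock: 25.02
tool_pos: [0.4176, 0.1253, 0.0362]
orientation: [0.0, 0.592, 0.806, -0.0]
wrist_force: [0.3, 0.5, -0.2]
opening: 0.0003
finger_force: 0.2
```

```bash
python3 -c "
from h import *
rel();paddle()"
```

```text
t 25.025 tool xy from pivot mm [ 22.1 -57.6] z 0.0362 theta-if-aligned 0.721 F tool xy [0.4 0.5]
scene arm 26 [0.62 0.73 0.82 0.89 1.49]
scene paddle 64 [0.42 0.62 0.69 0.77 0.83]
side arm 47 [0.56 0.64 0.71 0.79 0.89]
side paddle 11 [0.08 0.11 0.15 0.16 0.19]
```

drive_tool(moves=[[[0,0,0],[0,0,0],1],[[0,0,0],[0,0,0],1]])

```text
clock: 25.38
tool_pos: [0.4177, 0.1256, 0.0363]
orientation: [0.0, 0.592, 0.806, 0.0]
wrist_force: [-0.2, -0.5, -0.4]
opening: 0.0
finger_force: 0.0
```

```bash
python3 -c "
from h import *
rel();paddle()"
```

```text
t 25.375 tool xy from pivot mm [ 22.4 -57.3] z 0.0363 theta-if-aligned 0.72 F tool xy [-0.4 -0.3]
scene arm 26 [0.62 0.72 0.79 0.87 1.05]
scene paddle 62 [0.44 0.6  0.65 0.75 0.83]
side arm 47 [0.49 0.64 0.72 0.78 0.89]
side paddle 10 [0.1  0.11 0.13 0.13 0.14]
```

Force is zero, so it snapped. I'll clear the finger and check the lever unobstructed.

drive_tool(moves=[[[0.3,0,0],[0,0,0],1],[[0.5,0,-0.4],[0,0,0],1],[[0.7,0,-1.6],[0,0,0],1],[[2,0,-2.6],[0,0,0],1],[[3.5,0,-2.6],[0,0,0.5],1],[[3.5,0,-2.6],[0,0,1.26],1],[[3.5,0,-2.6],[0,0,1.26],1]])

```text
clock: 26.35
tool_pos: [0.3911, 0.2098, 0.1018]
orientation: [0.0, 0.676, 0.737, 0.0]
wrist_force: [0.2, -0.3, 0.4]
opening: 0.0004
finger_force: 0.0
```

```bash
python3 - <<'E'
from h import *
rel();paddle()
s=read_state();p=s["tool_pos"];q=s["orientation"];yaw=2*np.arctan2(q[2],q[1]);ex=np.array([np.cos(yaw),np.sin(yaw)]);ey=np.array([ex[1],-ex[0]])
d=np.array([.4934,.2028])-p[:2];print(p,"move units",d@ex/.025,d@ey/.025,"z",(p[2]-.025)/.025)
E
```

```text
t 26.35 tool xy from pivot mm [ 95.7 -80. ] z 0.1018 theta-if-aligned 0.503 F tool xy [-0.3  0.2]
scene arm 23 [0.66 0.73 0.83 0.89 1.22]
scene paddle 27 [0.69 0.73 0.76 0.79 0.82]
side arm 25 [0.43 0.62 0.72 0.81 0.98]
side paddle 0 
[0.39122477 0.20918756 0.10151297] move units -0.6064043964549395 4.049839537153356 z 3.0605188056592656
```

The lever rests at about 0.76–0.8, which is notch 4. I'll go down to the left of the lock knob.

drive_tool(moves=[[[0,1.5,0],[0,0,0],1],[[-0.3,3,0],[0,0,0],1],[[-0.6,4.05,0],[0,0,0],1],[[-0.6,4.05,0.8],[0,0,0],1],[[-0.6,4.05,1.8],[0,0,0],1],[[-0.6,4.05,2.6],[0,0,0],1],[[-0.6,4.05,3],[0,0,0],1],[[-0.6,4.05,3],[0,0,0],1]])

```text
clock: 27.45
tool_pos: [0.4932, 0.2023, 0.0259]
orientation: [-0.0, 0.677, 0.736, -0.0]
wrist_force: [-0.6, 0.3, -0.5]
opening: 0.0005
finger_force: 0.0
```

```bash
python3 -c "
from h import *
rel();tip();paddle()"
```

```text
t 27.45 tool xy from pivot mm [79.5 20.8] z 0.0259 theta-if-aligned 0.5 F tool xy [ 0.3 -0.6]
scene 105 [[0.499, 0.19, 0.049], [0.486, 0.21, 0.052], [0.487, 0.217, 0.052], [0.499, 0.189, 0.053], [0.487, 0.194, 0.053], [0.485, 0.196, 0.054], [0.486, 0.19, 0.055], [0.484, 0.205, 0.055]] [0.055, 0.06, 0.062, 0.066, 0.069, 0.073, 0.076, 0.081, 0.084, 0.091, 0.095, 0.104, 0.116]
side 52 [[0.492, 0.216, 0.052], [0.496, 0.218, 0.053], [0.498, 0.219, 0.054], [0.493, 0.218, 0.055], [0.485, 0.203, 0.057], [0.495, 0.218, 0.058], [0.487, 0.219, 0.058], [0.493, 0.218, 0.058]] [0.059, 0.067, 0.073, 0.08, 0.087, 0.1]
scene arm 25 [0.61 0.71 0.78 0.87 1.07]
scene paddle 29 [0.68 0.73 0.77 0.79 0.83]
side arm 0 
side paddle 26 [0.61 0.64 0.64 0.66 0.74]
```

I'll calibrate this depth measure on the first pictures, where the lever was in notch 2 (0.4).

```bash
python3 - <<'E'
from h import *
import h
src={n:(cv2.imread(f"pics/{n}0.png")[:,:,::-1],np.load(f"pics/{n}0.npy")) for n in("scene","side")}
live={n:snapshot(n) for n in("scene","side")}
for nm,S in(("start .4",src),("now",live)):
    print(nm);h.snapshot=lambda n:S[n];h.paddle()
E
```

```text
start .4
scene arm 28 [0.2  0.38 0.48 0.59 1.43]
scene paddle 29 [0.34 0.43 0.47 0.49 0.53]
side arm 47 [0.2  0.32 0.38 0.47 0.65]
side paddle 42 [0.27 0.32 0.34 0.38 0.46]
now
scene arm 24 [0.65 0.71 0.82 0.9  1.24]
scene paddle 31 [0.7  0.72 0.75 0.79 0.83]
side arm 0 
side paddle 30 [0.58 0.62 0.65 0.69 0.76]
```

The change reads about +0.3, which could mean 0.7 or 0.8. I'll take a clear wrist-camera look before locking.

drive_tool(moves=[[[0,0,-1.2],[0,0,0],1],[[0,0,-2.6],[0,0,0],1],[[-0.5,-0.5,-3.4],[0,0,0],1],[[-2,-1.5,-3.4],[0,0,0],1],[[-3.4,-2.6,-3.4],[0,0,0],1],[[-4.4,-3.3,-3.4],[0,0,0],1],[[-4.4,-3.3,-3.4],[0,0,0],1],[[-4.4,-3.3,-3.4],[0,0,0],1]])

```text
clock: 28.75
tool_pos: [0.4214, 0.0867, 0.1117]
orientation: [0.0, 0.677, 0.736, 0.001]
wrist_force: [1.7, -0.7, -0.1]
opening: 0.0007
finger_force: 0.0
```

```bash
cat >> h.py <<'E'
def line(p,c,z=.054):
    # unwarp to box-top plane at z, 0.5 mm/px, box frame about pivot; fit dark arm between r=14..46mm
    b=np.radians(4.8);ct,st=np.cos(b),np.sin(b)
    g=np.mgrid[-60:61,-140:61]*.0005;Y,X=-g[0],g[1]
    U=np.array([proj(c,(.4791+ct*x-st*y,.1214+st*x+ct*y,z)) for x,y in zip(X.ravel(),Y.ravel())],np.float32).reshape(X.shape+(2,))
    m=cv2.remap(p,U[...,0],U[...,1],cv2.INTER_LINEAR).max(2)
    r=np.hypot(X,Y);k=(m<60)&(r>.017)&(r<.045)&(X<0);k=k.astype(np.uint8)
    n,l,s,ce=cv2.connectedComponentsWithStats(k);i=1+np.argmax(s[1:,4]);k=l==i
    vx,vy,x0,y0=cv2.fitLine(np.c_[X[k],Y[k]].astype(np.float32)*1000,cv2.DIST_L2,0,.01,.01).ravel()
    print("px",k.sum(),"dir theta",round(.5-float(np.arctan(vy/-vx)),3),"bearing theta",round(.5-float(np.arctan2(y0,-x0)),3))
E
python3 - <<'E'
from h import *
import json
p=cv2.imread("pics/w1.png")[:,:,::-1].copy();line(p,json.load(open("w1.json")))
c=get_calibration("wrist");p,d=snapshot("wrist");cv2.imwrite("pics/w9.png",p[:,:,::-1]);line(p,c);rel()
E
```

```text
px 949 dir theta 0.383 bearing theta 0.42
px 1040 dir theta 0.696 bearing theta 0.725
t 28.8 tool xy from pivot mm [-29.6 -60.4] z 0.1116 theta-if-aligned 0.501 F tool xy [0.3 0.1]
```

The lever rests at about 0.71, right on the ridge and not in notch 4. I'll go back to its left side and finish the click.

drive_tool(moves=[[[0.7,-0.05,0],[0,0,-0.5],1],[[1.4,-0.1,0],[0,0,-1],1],[[1.93,-0.13,0],[0,0,-1.26],1],[[1.93,-0.13,0.2],[0,0,-1.26],1],[[1.93,-0.13,1.4],[0,0,-1.26],1],[[1.93,-0.13,2.4],[0,0,-1.26],1],[[1.93,-0.13,3.03],[0,0,-1.26],1],[[1.93,-0.13,3.03],[0,0,-1.26],1]])

```text
clock: 29.8
tool_pos: [0.4122, 0.1334, 0.0343]
orientation: [-0.001, 0.592, 0.806, -0.001]
wrist_force: [1.2, 0.2, -0.2]
opening: 0.0005
finger_force: 0.0
```

drive_tool(moves=[[[-0.1,0,0],[0,0,0],1],[[-0.2,0,0],[0,0,0],1],[[-0.26,0,0],[0,0,0],1],[[-0.32,0,0],[0,0,0],1],[[-0.32,0,0],[0,0,0],1]])

```text
clock: 30.42
tool_pos: [0.4156, 0.1262, 0.0356]
orientation: [0.0, 0.592, 0.806, 0.0]
wrist_force: [0.0, -0.5, 0.0]
opening: 0.0007
finger_force: 0.0
```

```bash
python3 -c "
from h import *
rel();paddle()
"
```

```text
t 30.425 tool xy from pivot mm [ 23.6 -59.1] z 0.0356 theta-if-aligned 0.72 F tool xy [-0.5 -0.1]
scene arm 25 [0.61 0.72 0.79 0.84 1.38]
scene paddle 58 [0.45 0.6  0.69 0.77 0.83]
side arm 46 [0.54 0.64 0.71 0.78 0.96]
side paddle 5 [0.1  0.11 0.11 0.11 0.12]
```

drive_tool(moves=[[[-0.03,0,0],[0,0,0],1],[[-0.05,0,0],[0,0,0],1],[[-0.05,0,0],[0,0,0],1]])

```text
clock: 30.9
tool_pos: [0.4159, 0.1251, 0.0355]
orientation: [0.0, 0.592, 0.806, 0.0]
wrist_force: [-0.2, -0.6, 0.2]
opening: 0.0004
finger_force: 0.0
```

drive_tool(moves=[[[-0.03,0,0],[0,0,0],1],[[-0.05,0,0],[0,0,0],1],[[-0.05,0,0],[0,0,0],1]])

```text
clock: 31.28
tool_pos: [0.4163, 0.1239, 0.0355]
orientation: [0.0, 0.592, 0.806, 0.0]
wrist_force: [0.4, 0.1, -1.0]
opening: 0.0005
finger_force: 0.0
```

```bash
python3 -c "
from h import *
rel();paddle()
"
```

```text
t 31.275 tool xy from pivot mm [ 21.2 -59.2] z 0.0355 theta-if-aligned 0.72 F tool xy [-0.1  0.4]
scene arm 23 [0.65 0.81 0.91 1.01 1.2 ]
scene paddle 63 [0.46 0.61 0.74 0.85 0.92]
side arm 52 [0.59 0.71 0.79 0.83 1.06]
side paddle 7 [0.13 0.13 0.15 0.16 0.17]
```

The lever jumped about 0.1 rad ahead of the finger and is now in notch 4. I'll clear off and go to the knob again.

drive_tool(moves=[[[0.3,0,0],[0,0,0],1],[[0.5,0,-0.4],[0,0,0],1],[[0.7,0,-1.6],[0,0,0],1],[[2,0,-2.6],[0,0,0],1],[[3.5,0,-2.6],[0,0,0.5],1],[[3.5,0,-2.6],[0,0,1.26],1],[[3.5,0,-2.6],[0,0,1.26],1]])

```text
clock: 32.25
tool_pos: [0.3899, 0.2081, 0.1011]
orientation: [0.0, 0.676, 0.737, 0.0]
wrist_force: [0.8, 0.9, 0.5]
opening: 0.0001
finger_force: 0.0
```

drive_tool(moves=[[[0,1.5,0],[0,0,0],1],[[-0.3,3,0],[0,0,0],1],[[-0.6,4.1,0],[0,0,0],1],[[-0.6,4.1,0.8],[0,0,0],1],[[-0.6,4.1,1.8],[0,0,0],1],[[-0.6,4.1,2.6],[0,0,0],1],[[-0.6,4.1,3],[0,0,0],1],[[-0.6,4.1,3],[0,0,0],1]])

```text
clock: 33.25
tool_pos: [0.4933, 0.2009, 0.0252]
orientation: [-0.0, 0.677, 0.736, -0.0]
wrist_force: [0.4, -0.3, 1.1]
opening: 0.0007
finger_force: 0.0
```

```bash
python3 -c "
from h import *
rel();c=get_calibration('wrist');p,d=snapshot('wrist');line(p,c);paddle()
"
```

```text
t 33.25 tool xy from pivot mm [78.  20.8] z 0.0252 theta-if-aligned 0.501 F tool xy [-0.3  0.4]
px 2911 dir theta 0.627 bearing theta 0.395
scene arm 21 [0.67 0.82 0.86 0.96 1.18]
scene paddle 29 [0.77 0.82 0.86 0.89 0.92]
side arm 0 
side paddle 19 [0.69 0.74 0.75 0.76 0.8 ]
```

Both views now show +0.40 from the start, so notch 4 is confirmed. Next I slide the knob right.

drive_tool(moves=[[[-0.1,0,0],[0,0,0],1],[[-0.2,0,0],[0,0,0],1],[[-0.3,0,0],[0,0,0],1],[[-0.4,0,0],[0,0,0],1],[[-0.5,0,0],[0,0,0],1],[[-0.6,0,0],[0,0,0],1]])

```text
clock: 34.15
tool_pos: [0.4949, 0.1862, 0.0257]
orientation: [0.0, 0.677, 0.736, 0.0]
wrist_force: [-1.3, 3.3, 2.5]
opening: 0.0004
finger_force: 1.5
```

drive_tool(moves=[[[-0.08,0,0],[0,0,0],1],[[-0.16,0,0],[0,0,0],1],[[-0.24,0,0],[0,0,0],1]])

```text
clock: 34.52
tool_pos: [0.4954, 0.1801, 0.0255]
orientation: [0.0, 0.677, 0.736, 0.0]
wrist_force: [-1.1, 3.0, 2.6]
opening: 0.0004
finger_force: 1.5
```

drive_tool(moves=[[[-0.06,0,0],[0,0,0],1],[[-0.12,0,0],[0,0,0],1]])

```text
clock: 34.78
tool_pos: [0.4956, 0.1771, 0.0255]
orientation: [0.0, 0.677, 0.736, 0.0]
wrist_force: [-0.8, 3.1, 2.6]
opening: 0.0003
finger_force: 1.5
```

```bash
python3 -c "
from h import *
rel()"
```

```text
t 34.775 tool xy from pivot mm [54.1 21.2] z 0.0255 theta-if-aligned 0.5 F tool xy [ 3.2 -0.5]
```

drive_tool(moves=[[[-0.04,0,0],[0,0,0],1],[[-0.08,0,0],[0,0,0],1]])

```text
clock: 35.02
tool_pos: [0.4957, 0.1769, 0.0256]
orientation: [-0.001, 0.677, 0.736, 0.001]
wrist_force: [-1.4, 10.3, 1.3]
opening: 0.0006
finger_force: 5.5
```

drive_tool(moves=[[[-0.04,0,0],[0,0,0],1],[[-0.08,0,0],[0,0,0],1]])

```text
clock: 35.28
tool_pos: [0.4958, 0.1768, 0.0257]
orientation: [-0.002, 0.678, 0.735, 0.003]
wrist_force: [-2.9, 17.4, 1.0]
opening: 0.0004
finger_force: 8.7
```

The knob is at its end stop. I'll back off, lift clear, verify and hand in.

drive_tool(moves=[[[0.3,0,0],[0,0,0],1],[[0.7,0,0],[0,0,0],1],[[0.8,0,-1],[0,0,0],1],[[0.8,0,-3],[0,0,0],1],[[0.8,0,-5],[0,0,0],1],[[0.8,0,-5],[0,0,0],1],[[0.8,0,-5],[0,0,0],1]])

```text
clock: 36.15
tool_pos: [0.4934, 0.1926, 0.1496]
orientation: [-0.0, 0.677, 0.736, -0.001]
wrist_force: [-0.4, 0.5, 0.0]
opening: 0.0007
finger_force: 0.0
```

```bash
python3 - <<'E'
from h import *
rel();paddle()
b=np.radians(4.8)
p,d=snapshot("scene");c=get_calibration("scene");K=np.array(c["camera_matrix"]);V=np.array(c["view"])
v,u=np.mgrid[0:480,0:640];X=np.stack([(u-K[0,2])/K[0,0]*d,(v-K[1,2])/K[1,1]*d,d],-1)-V[:3,3];W=X@V[:3,:3]
D=W[...,:2]-[.4642,.1201];x=D[...,0]*np.cos(b)+D[...,1]*np.sin(b);y=-D[...,0]*np.sin(b)+D[...,1]*np.cos(b)
m=(x>.03)&(x<.054)&(y>.01)&(y<.07)&(W[...,2]>.057)&(W[...,2]<.07);print("knob",m.sum(),np.median(x[m]),np.median(y[m]))
E
```

```text
t 36.15 tool xy from pivot mm [69.8 20.2] z 0.1496 theta-if-aligned 0.5 F tool xy [ 0.5 -0.3]
scene arm 22 [0.74 0.86 0.92 0.99 1.21]
scene paddle 27 [0.77 0.82 0.84 0.89 0.91]
side arm 49 [0.53 0.72 0.76 0.85 1.05]
side paddle 42 [0.7  0.72 0.75 0.77 0.85]
knob 26 0.03961019777106655 0.027921470466877322
```

```bash
python3 -c "
from cell import *
print(job_done())"
```

```text
the job is handed in; nothing more can be done
None
```

The job is handed in at about 36 s: the lever was pressed on the zero stop at about 13.5 N, clicked right to notch 4, and the lock knob slid in to its stop. On the last click the lever first hung on the ridge at about 0.71 for some seconds; a second light push seated it in notch 4, confirmed from two cameras.

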